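Start the carving table's dust extractor

TASK

Get the dust extractor running from the wider switch box, the one that has a round push button beside its toggle. Its panel is unlit, so first feel that box's toggle with the fingertips, flip it on (leaning to the far side of the box, away from the robot) only if it is off and never turn it off if it is already on, without forcing it; then press the push button fully down and let go. Do not touch the narrower lamp box or its toggle.

Things in the scene. Friction and masses are not known exactly. Their poses are not given: they have to be found in the camera images.
- starter: Extractor switch box, fixed, grey steel, 150 (x) by 180 (y) by 60 mm high. Origin: centre of underside, on the table; z up, +x to its far side, away from the robot (yaw up to 0.5 rad either way). On its top: the toggle, pivot at x 0, y +45, z 60 mm, in a collar 32 mm across, 6 high; and a black push button, 32 mm across, at x 0, y -45 mm, in a 48 mm ring reaching z 72 mm.
- toggle: The extractor box's toggle: steel rod 10 mm thick, 18 mm black ball centred 55 mm from the pivot. OFF: leans 0.45 rad to box -x (ball x -24, z 110 mm in the box frame); ON: same to +x. Starts either way. Origin: on the rod, 10 mm from the pivot; its axes match the box's when OFF, turned +0.9 rad about y when ON. Rigid stops; about 3.5 N at 33 mm up moves it; past upright it snaps over.
- start_button (a joint): Travel of the push button on the extractor's box, in m: 0 up, 0.006 fully down. Pressed straight down from above; about 5 N takes it fully down; it springs back up. Its flat top is 82 mm above the table when up, 76 mm when down.
- lamp_box: Bystander, not to be touched: the lamp's switch box, same grey steel, 110 (x) by 90 (y) by 60 mm high, with one toggle of the same size in the middle of its top (either way) and no button. Origin: centre of its underside. The two boxes stand left and right of each other, either way round.

How it is judged:
By the outcome, as a careful person would: the job done as asked, in the order asked, and still so for the second after the job is handed in, with the robot touching nothing.
It also fails if it takes over 45 s, if anything falls off the work surface, if the arm or the gripper's body presses on something with over 40 N, if the wrist force passes 120 N, or if a joint passes its speed limit or range.

ROBOT

A 7-joint arm with a two-finger parallel gripper is mounted at the origin on the work surface. World frame = base frame: x ahead of the robot, y to its left, z up, the work surface at z = 0. Lengths are in mm, angles in rad, forces in N, time in s.
With the tool pointing down it reaches from about 400 to 875 mm from the base axis. Payload 4.4 kg.
Tool frame: the origin (TCP) lies midway between the tips of the shut fingers; the grasp point (between the pads) lies 19 mm behind it; z points along the fingers, y is the line along which they close (so a half turn about z gives the same grasp; the last joint's range is limited). The gripper opens to 85 mm and grips with 20 to 120 N. Pads are 22 mm wide; open, the fingers measure 114 mm over their backs; the gripper's body (76 mm by 85 mm) begins 54 mm behind the grasp point. The pads swing forward as they close: fully open they stand 13 mm farther back than shut.
Start: joints at [1.107, 0.628, 0.038, 1.517, -0.027, 0.996, -0.02], TCP at [251.832, -599.248, 231.313] pointing down, gripper open.
Joint ranges: [-3.06, 3.06], [-0.37, 2.12], [-1.25, 1.32], [0.18, 2.47], [-1.1, 4.24], [0.23, 1.98], [-2.94, 2.94]. Speed limits (rad/s): [2.57, 2.57, 3.14, 3.14, 3.14, 3.14, 3.14].

INTERFACE

Orientations are given as [roll, pitch, yaw] about the fixed x, y, z axes, in that order (R = Rz(yaw) Ry(pitch) Rx(roll)).
In Python, from cell import ctrl, get_image, get_calibration gives the robot as it stands.
- The arm moves only by the shell command python3 -m creep 'ROWS'. ROWS is JSON, a list of rows, each an object of numbers: "dx", "dy", "dz": the shift along the world's x, y, z normalised to -1 to 1, where 1 is 0.4 m; "rx", "ry", "rz": the turn, a rotation vector about the world's x, y, z normalised to -1 to 1, where 1 is 2 pi rad; "grip": the closure, from -1 (fully open) to 1 (shut). A call has exactly 5 rows; each row is the pose to reach, as a shift and turn from the pose commanded when the call began, turning the shorter way round; what a row does not reach only later rows make up. A row lasts 1/8 s, in which the tool goes at most 62.5 mm and 10.7 degrees, less where a joint would pass 70% of its speed; a pose out of reach is approached as far as the arm can. A call with a number of a shift or a turn outside -1 to 1 is refused whole. A call with a gripper value outside its range is refused whole. The fingers move at their own pace and stop on an object; the grip force is fixed at half the most. Time passes only in rows, so rows that repeat a pose let the fingers close, or fill a call up. It gives the time, the measured TCP pose, the force, the opening and the grip force at its end, in the units of the state.
- ctrl.read_state(): the state, without advancing time (a new reading comes with each control period).
- get_image(name): name is "scene" or "top" or "wrist"; returns the picture (400x640x3 uint8, red, green, blue); there is no depth.
- get_calibration(name): a dict with "mtx" (3x3 intrinsics, pixels), "world_from_camera" (4x4, takes a point from camera to world coordinates). Camera axes: x right, y down, z forward; pixel columns grow to the right and rows downward; lengths in mm; the calibration is good to about 2 mm. A picture is of the moment at which its call begins: read the wrist's pose just before it. get_calibration takes no time and is no camera call; for the wrist camera it gives the pose at the moment of the call.
- ctrl.finish_job(): hands the job in; it is judged then, once.
The state is a dict: "clock": time; "qpos": joint angles; "qd": joint speeds; "tau": joint torques, N m; "eef_pos": TCP position; "tool_rot": TCP orientation; "force": force on the tool from outside, world axes, zero at the start; "torque": the same for the moment, N m; "width": finger opening in mm; "gripper_force": force on a finger pad.
Only numpy, scipy, OpenCV 4.12 (cv2) and the standard library are available. Lean on these libraries where they do the work, as an engineer would, in place of code of your own. Each camera call takes 0.05 s, during which the arm holds its last target. There are 200 camera calls.

## Working session

There is one attempt and no reset: what is moved stays moved. The work goes in short steps, Python scripts to look and compute and a shell command to move; the robot and the scene stay as the last step left them, time stands still between calls to the robot, and variables do not carry over. Pictures are saved under pics/ and viewed, at most 10 in all, crops included, and the job is handed in when it is done.

```bash
ls; mkdir -p pics; python3 - <<'E'
from cell import ctrl,get_image,get_calibration
import cv2,numpy as np
s=ctrl.read_state();print({k:np.round(v,3).tolist() for k,v in s.items()})
for n in("scene","top"):
    cv2.imwrite(f"pics/{n}0.png",get_image(n)[:,:,::-1]);c=get_calibration(n);print(n,np.round(c["mtx"],1).tolist(),np.round(c["world_from_camera"],3).tolist())
E
```

```text
pics
{'clock': 0.0, 'qpos': [1.107, 0.629, 0.038, 1.518, -0.027, 0.996, -0.02], 'qd': [-0.0, -0.0, -0.0, -0.0, 0.0, 0.0, 0.0], 'tau': [0.0, -56.339, 1.227, -19.344, 0.011, 0.011, 0.0], 'eef_pos': [251.577, -598.634, 230.37], 'tool_rot': [-3.14, 0.0, 0.398], 'force': [-0.405, -0.507, 0.33], 'torque': [-0.022, -0.015, 0.008], 'gripper_force': 0.0, 'width': 85.31}
scene [[470.5, 0.0, 319.1], [0.0, 470.5, 203.2], [0.0, 0.0, 1.0]] [[-0.702, 0.6, -0.383, 910.281], [0.712, 0.592, -0.377, 371.23], [0.001, -0.538, -0.843, 891.571], [0.0, 0.0, 0.0, 1.0]]
top [[517.6, 0.0, 316.7], [0.0, 517.6, 195.8], [0.0, 0.0, 1.0]] [[-0.008, -0.995, 0.098, 456.149], [-1.0, 0.008, -0.0, -10.218], [-0.001, -0.098, -0.995, 983.643], [0.0, 0.0, 0.0, 1.0]]
```

View pics/scene0.png

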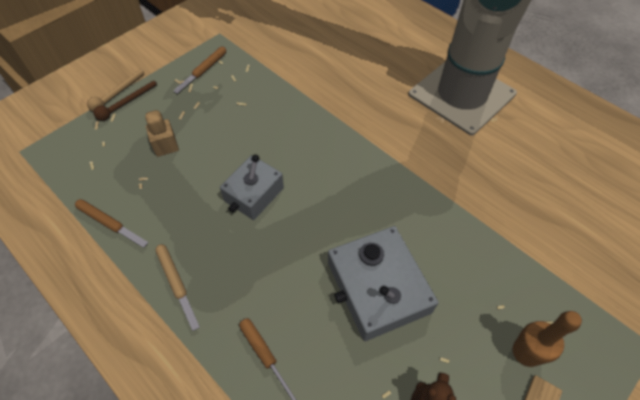

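View pics/top0.png

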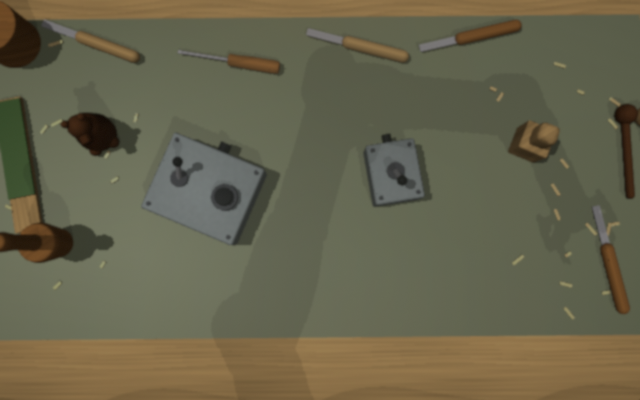

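The top view shows the wide box at about (205,188), with the toggle collar at (180,178), ball at (178,161) and button at (225,197). In the scene view the ball is at (384,291), the collar at (393,296) and the button at (372,252). The lamp box is at (395,172) in the top view. Next I triangulate these points.

```bash
cat > h.py <<'E'
from cell import ctrl,get_image,get_calibration
import cv2,numpy as np
from scipy.optimize import least_squares
def ray(n,p,c=None):
    c=c or get_calibration(n);T=np.array(c["world_from_camera"]);d=T[:3,:3]@np.linalg.solve(np.array(c["mtx"]),[p[0],p[1],1]);return T[:3,3],d/np.linalg.norm(d)
def tri(rs):
    A=sum(np.eye(3)-np.outer(d,d) for o,d in rs);b=sum((np.eye(3)-np.outer(d,d))@o for o,d in rs);return np.linalg.solve(A,b)
def plane(r,z): o,d=r;return o+d*(z-o[2])/d[2]
E
python3 - <<'E'
from h import *
for n,s,t in(("ball",(384,291),(178,161)),("collar",(393,296),(180,178)),("button",(372,252),(225,197)),("lampball",(255,158),(402,180))):
    print(n,tri([ray("scene",s),ray("top",t)]).round(1))
print("butt z82",plane(ray("top",(225,197)),80).round(1),plane(ray("scene",(372,252)),80).round(1))
print("collar66",plane(ray("top",(180,178)),66).round(1),plane(ray("scene",(393,296)),66).round(1))
print("ball110",plane(ray("top",(178,161)),110).round(1),plane(ray("scene",(384,291)),110).round(1))
for p in((177,134),(265,172),(234,243),(144,207)): print(plane(ray("top",p),60).round(1))
for n in("scene","top"):
    g=get_image(n)
    y,x=(270,370) if n=="scene" else (188,205)
    cv2.imwrite(f"pics/{n}1.png",cv2.resize(g[y-70:y+70,x-80:x+80,::-1],None,fx=4,fy=4,interpolation=cv2.INTER_CUBIC))
a,b=[cv2.imread(f"pics/{n}1.png") for n in("scene","top")]
cv2.imwrite("pics/both.png",cv2.convertScaleAbs(cv2.resize(np.hstack([a,b]),(800,350),interpolation=cv2.INTER_AREA),alpha=1.6))
E
```

```text
ball [603.7 229.3 103.2]
collar [580.5 238.7  54.1]
button [544.3 154.1  67.2]
lampball [ 567.9 -155.8  106.4]
butt z82 [544.  150.7  80. ] [549.1 158.5  80. ]
collar66 [580.1 234.   66. ] [583.9 242.1  66. ]
ball110 [603.5 226.2 110. ] [605.3 231.7 110. ]
[661.5 242.4  60. ]
[590.6  82.6  60. ]
[463.6 137.5  60. ]
[529.1 299.1  60. ]
```

View pics/both.png

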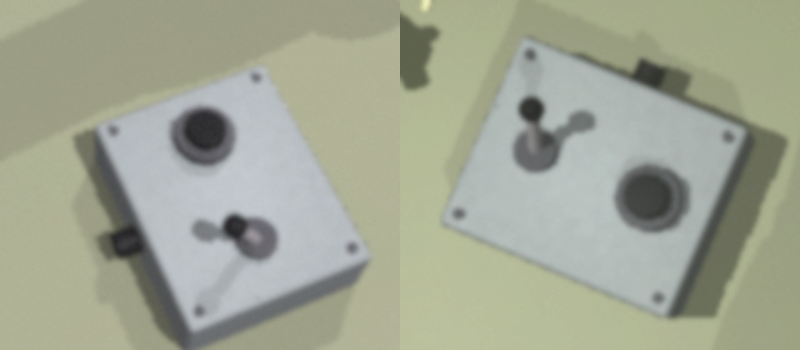

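Triangulated in the box frame, the ball sits about 24 mm to +x of the pivot, so the toggle appears to be ON. The yaw is about -0.40. I'll move across high with the fingers shut, away from the lamp box, then measure with the wrist camera.

```bash
python3 -m creep '[{"dx":0.4,"dy":0.65,"dz":0.1,"grip":1},{"dx":0.4,"dy":0.65,"dz":0.1,"grip":1},{"dx":0.4,"dy":0.65,"dz":0.1,"grip":1},{"dx":0.4,"dy":0.65,"dz":0.1,"grip":1},{"dx":0.4,"dy":0.65,"dz":0.1,"grip":1}]'
```

```text
$[0]: bad value
```

```bash
python3 -m creep '[{"dx":0.4,"dy":0.65,"dz":0.1,"rx":0,"ry":0,"rz":0.12,"grip":1},{"dx":0.4,"dy":0.65,"dz":0.1,"rx":0,"ry":0,"rz":0.12,"grip":1},{"dx":0.4,"dy":0.65,"dz":0.1,"rx":0,"ry":0,"rz":0.12,"grip":1},{"dx":0.4,"dy":0.65,"dz":0.1,"rx":0,"ry":0,"rz":0.12,"grip":1},{"dx":0.4,"dy":0.65,"dz":0.1,"rx":0,"ry":0,"rz":0.12,"grip":1}]'
```

```text
clock: 0.82
eef_pos: [412.8, -337.2, 271.7]
tool_rot: [3.141, -0.0, 1.154]
force: [0.8, 0.2, 0.1]
width: 0.4
gripper_force: 0.0
```

```bash
python3 -m creep '[{"dx":0.15,"dy":0.8,"dz":0,"rx":0,"ry":0,"rz":0,"grip":1},{"dx":0.15,"dy":0.8,"dz":0,"rx":0,"ry":0,"rz":0,"grip":1},{"dx":0.15,"dy":0.8,"dz":0,"rx":0,"ry":0,"rz":0,"grip":1},{"dx":0.15,"dy":0.8,"dz":0,"rx":0,"ry":0,"rz":0,"grip":1},{"dx":0.15,"dy":0.8,"dz":0,"rx":0,"ry":0,"rz":0,"grip":1}]'
```

```text
clock: 1.45
eef_pos: [469.6, -30.3, 271.5]
tool_rot: [3.141, -0.0, 1.151]
force: [1.8, -0.5, 0.4]
width: -0.2
gripper_force: 0.0
```

```bash
python3 -m creep '[{"dx":0.05,"dy":0.55,"dz":0,"rx":0,"ry":0,"rz":0,"grip":1},{"dx":0.05,"dy":0.55,"dz":0,"rx":0,"ry":0,"rz":0,"grip":1},{"dx":0.05,"dy":0.55,"dz":0,"rx":0,"ry":0,"rz":0,"grip":1},{"dx":0.05,"dy":0.55,"dz":0,"rx":0,"ry":0,"rz":0,"grip":1},{"dx":0.05,"dy":0.55,"dz":0,"rx":0,"ry":0,"rz":0,"grip":1}]'
python3 - <<'E'
from h import *
T=np.array(get_calibration("wrist")["world_from_camera"]);print(T.round(3).tolist(),get_calibration("wrist")["mtx"])
g=get_image("wrist");cv2.imwrite("pics/w1.png",cv2.convertScaleAbs(g[:,:,::-1],alpha=1.5))
E
```

```text
clock: 2.08
eef_pos: [488.9, 191.4, 271.2]
tool_rot: [-3.141, -0.002, 1.157]
force: [-0.1, -0.4, 0.8]
width: -0.0
gripper_force: 0.0
[[0.916, -0.382, -0.119, 519.863], [-0.4, -0.876, -0.269, 260.136], [-0.002, 0.294, -0.956, 413.216], [0.0, 0.0, 0.0, 1.0]] [[329.65230537   0.         318.58276384]
 [  0.         329.65230537 206.79389369]
 [  0.           0.           1.        ]]
```

View pics/w1.png

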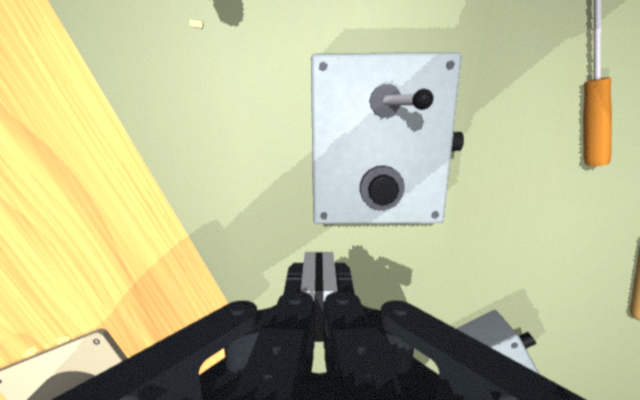

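In the wrist view the box is upright, with image right as box +x. The collar is at (386,100), the ball at (423,99), which is the ON side, and the button top at (383,190).

```bash
python3 - <<'E'
from h import *
for n,s,t,w,z in(("ball",(384,291),(178,161),(423,99),110),("collar",(393,296),(180,178),(385,101),64),("button",(372,252),(225,197),(383,190),82)):
    R=[ray("scene",s),ray("top",t),ray("wrist",w)]
    print(n,tri(R).round(1),[tri([R[i],R[2]]).round(1).tolist() for i in(0,1)],[plane(r,z)[:2].round(1).tolist() for r in R])
print([plane(ray("wrist",p),60).round(1)[:2].tolist() for p in((312,55),(461,55),(443,222),(315,223))])
E
```

```text
ball [604.6 227.8 107. ] [[605.1, 228.4, 109.1], [603.7, 225.6, 113.1]] [[605.3, 231.7], [603.5, 226.2], [605.3, 225.5]]
collar [581.8 236.9  58.3] [[582.4, 237.6, 61.2], [581.2, 234.2, 65.8]] [[583.1, 241.8], [580.4, 234.5], [582.5, 234.2]]
button [545.9 153.1  71.9] [[547.4, 155.2, 77.5], [546.0, 151.6, 74.5]] [[550.0, 159.0], [543.8, 150.3], [546.9, 153.9]]
[[532.7, 303.1], [666.4, 244.2], [597.9, 84.4], [464.3, 141.8]]
```

```bash
python3 -m creep '[{"dx":0.077,"dy":0.18,"dz":0,"rx":0,"ry":0,"rz":0,"grip":1},{"dx":0.077,"dy":0.18,"dz":-0.1,"rx":0,"ry":0,"rz":0,"grip":1},{"dx":0.077,"dy":0.18,"dz":-0.25,"rx":0,"ry":0,"rz":0,"grip":1},{"dx":0.077,"dy":0.18,"dz":-0.38,"rx":0,"ry":0,"rz":0,"grip":1},{"dx":0.077,"dy":0.18,"dz":-0.455,"rx":0,"ry":0,"rz":0,"grip":1}]'
python3 - <<'E'
from h import *
s=ctrl.read_state();print(s["eef_pos"],s["force"])
g=get_image("wrist");cv2.imwrite("pics/w2.png",cv2.convertScaleAbs(g[:,:,::-1],alpha=1.5))
E
```

```text
clock: 2.75
eef_pos: [519.4, 256.6, 86.6]
tool_rot: [-3.14, 0.004, 1.149]
force: [0.4, -0.1, 0.8]
width: -0.1
gripper_force: 0.0
[519.35743414 256.64506086  86.57173369] [ 0.35649438 -0.09669649  0.75445999]
```

View pics/w2.png

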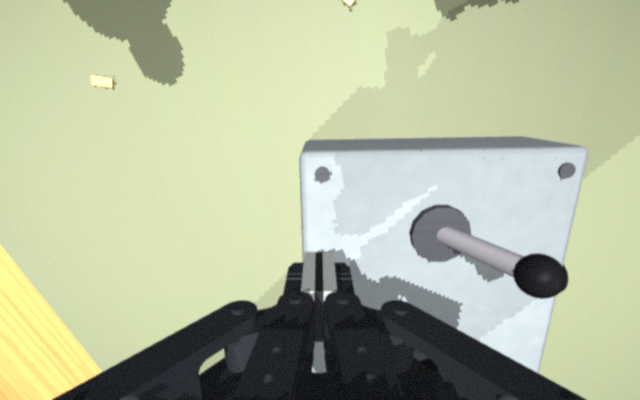

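The wrist view has the fingertips left of the toggle, level with the rod. The rod runs from (440,235) to the ball at (540,275), leaning away. I advance along box +x.

```bash
python3 -m creep '[{"dx":0.02,"dy":0.005,"dz":0,"rx":0,"ry":0,"rz":0,"grip":1},{"dx":0.04,"dy":-0.002,"dz":0,"rx":0,"ry":0,"rz":0,"grip":1},{"dx":0.06,"dy":-0.01,"dz":0,"rx":0,"ry":0,"rz":0,"grip":1},{"dx":0.08,"dy":-0.02,"dz":0,"rx":0,"ry":0,"rz":0,"grip":1},{"dx":0.09,"dy":-0.025,"dz":0,"rx":0,"ry":0,"rz":0,"grip":1}]'
```

```text
clock: 3.42
eef_pos: [557.2, 249.2, 89.7]
tool_rot: [3.141, -0.0, 1.151]
force: [0.4, 0.2, -0.9]
width: -0.3
gripper_force: 0.0
```

```bash
python3 -m creep '[{"dx":0.006,"dy":-0.003,"dz":0,"rx":0,"ry":0,"rz":0,"grip":1},{"dx":0.012,"dy":-0.006,"dz":0,"rx":0,"ry":0,"rz":0,"grip":1},{"dx":0.018,"dy":-0.009,"dz":0,"rx":0,"ry":0,"rz":0,"grip":1},{"dx":0.025,"dy":-0.011,"dz":0,"rx":0,"ry":0,"rz":0,"grip":1},{"dx":0.025,"dy":-0.011,"dz":0,"rx":0,"ry":0,"rz":0,"grip":1}]'
python3 -m creep '[{"dx":0.003,"dy":-0.001,"dz":0,"rx":0,"ry":0,"rz":0,"grip":1},{"dx":0.005,"dy":-0.002,"dz":0,"rx":0,"ry":0,"rz":0,"grip":1},{"dx":0.007,"dy":-0.003,"dz":0,"rx":0,"ry":0,"rz":0,"grip":1},{"dx":0.009,"dy":-0.004,"dz":0,"rx":0,"ry":0,"rz":0,"grip":1},{"dx":0.009,"dy":-0.004,"dz":0,"rx":0,"ry":0,"rz":0,"grip":1}]'
```

```text
clock: 4.05
eef_pos: [566.4, 245.4, 89.3]
tool_rot: [3.141, -0.0, 1.152]
force: [-0.5, -0.0, -0.5]
width: -0.1
gripper_force: 0.0
clock: 4.68
eef_pos: [569.9, 243.8, 89.3]
tool_rot: [3.141, -0.0, 1.152]
force: [0.0, -0.1, 0.4]
width: 0.1
gripper_force: 0.0
```

```bash
python3 -m creep '[{"dx":0.002,"dy":-0.001,"dz":0,"rx":0,"ry":0,"rz":0,"grip":1},{"dx":0.004,"dy":-0.002,"dz":0,"rx":0,"ry":0,"rz":0,"grip":1},{"dx":0.006,"dy":-0.003,"dz":0,"rx":0,"ry":0,"rz":0,"grip":1},{"dx":0.006,"dy":-0.003,"dz":0,"rx":0,"ry":0,"rz":0,"grip":1},{"dx":0.006,"dy":-0.003,"dz":0,"rx":0,"ry":0,"rz":0,"grip":1}]'
```

```text
clock: 5.3
eef_pos: [572.2, 242.7, 89.3]
tool_rot: [3.142, -0.0, 1.152]
force: [0.2, -0.5, -0.0]
width: 0.2
gripper_force: 0.0
```

```bash
python3 -m creep '[{"dx":0.002,"dy":-0.001,"dz":0,"rx":0,"ry":0,"rz":0,"grip":1},{"dx":0.004,"dy":-0.002,"dz":0,"rx":0,"ry":0,"rz":0,"grip":1},{"dx":0.005,"dy":-0.002,"dz":0,"rx":0,"ry":0,"rz":0,"grip":1},{"dx":0.005,"dy":-0.002,"dz":0,"rx":0,"ry":0,"rz":0,"grip":1},{"dx":0.005,"dy":-0.002,"dz":0,"rx":0,"ry":0,"rz":0,"grip":1}]'
```

```text
clock: 5.92
eef_pos: [574.2, 241.9, 89.3]
tool_rot: [-3.142, -0.0, 1.152]
force: [-0.4, 1.0, 0.3]
width: 0.0
gripper_force: 0.0
```

```bash
python3 -m creep '[{"dx":0.002,"dy":-0.001,"dz":0,"rx":0,"ry":0,"rz":0,"grip":1},{"dx":0.004,"dy":-0.002,"dz":0,"rx":0,"ry":0,"rz":0,"grip":1},{"dx":0.005,"dy":-0.002,"dz":0,"rx":0,"ry":0,"rz":0,"grip":1},{"dx":0.005,"dy":-0.002,"dz":0,"rx":0,"ry":0,"rz":0,"grip":1},{"dx":0.005,"dy":-0.002,"dz":0,"rx":0,"ry":0,"rz":0,"grip":1}]'
```

```text
clock: 6.55
eef_pos: [576.2, 241.1, 89.3]
tool_rot: [-3.142, -0.0, 1.152]
force: [-1.2, 0.5, -0.5]
width: -0.0
gripper_force: 0.0
```

```bash
python3 -m creep '[{"dx":0.002,"dy":-0.001,"dz":0,"rx":0,"ry":0,"rz":0,"grip":1},{"dx":0.004,"dy":-0.002,"dz":0,"rx":0,"ry":0,"rz":0,"grip":1},{"dx":0.005,"dy":-0.002,"dz":0,"rx":0,"ry":0,"rz":0,"grip":1},{"dx":0.005,"dy":-0.002,"dz":0,"rx":0,"ry":0,"rz":0,"grip":1},{"dx":0.005,"dy":-0.002,"dz":0,"rx":0,"ry":0,"rz":0,"grip":1}]'
```

```text
clock: 7.18
eef_pos: [578.2, 240.3, 89.3]
tool_rot: [-3.142, -0.0, 1.152]
force: [-0.2, -0.5, -0.4]
width: 0.0
gripper_force: 0.0
```

```bash
python3 -m creep '[{"dx":0.002,"dy":-0.001,"dz":0,"rx":0,"ry":0,"rz":0,"grip":1},{"dx":0.004,"dy":-0.002,"dz":0,"rx":0,"ry":0,"rz":0,"grip":1},{"dx":0.005,"dy":-0.002,"dz":0,"rx":0,"ry":0,"rz":0,"grip":1},{"dx":0.005,"dy":-0.002,"dz":0,"rx":0,"ry":0,"rz":0,"grip":1},{"dx":0.005,"dy":-0.002,"dz":0,"rx":0,"ry":0,"rz":0,"grip":1}]'
```

```text
clock: 7.8
eef_pos: [580.2, 239.5, 89.3]
tool_rot: [-3.142, -0.0, 1.152]
force: [-0.3, -0.3, 0.9]
width: 0.0
gripper_force: 0.0
```

```bash
python3 -m creep '[{"dx":0.002,"dy":-0.001,"dz":0,"rx":0,"ry":0,"rz":0,"grip":1},{"dx":0.004,"dy":-0.002,"dz":0,"rx":0,"ry":0,"rz":0,"grip":1},{"dx":0.005,"dy":-0.002,"dz":0,"rx":0,"ry":0,"rz":0,"grip":1},{"dx":0.005,"dy":-0.002,"dz":0,"rx":0,"ry":0,"rz":0,"grip":1},{"dx":0.005,"dy":-0.002,"dz":0,"rx":0,"ry":0,"rz":0,"grip":1}]'; python3 - <<'E'
from h import *
g=get_image("wrist");cv2.imwrite("pics/w3.png",cv2.convertScaleAbs(g[:,:,::-1],alpha=1.5))
E
```

```text
clock: 8.43
eef_pos: [582.2, 238.7, 89.3]
tool_rot: [3.142, -0.0, 1.152]
force: [-0.7, 1.0, -0.5]
width: 0.1
gripper_force: 0.0
```

View pics/w3.png

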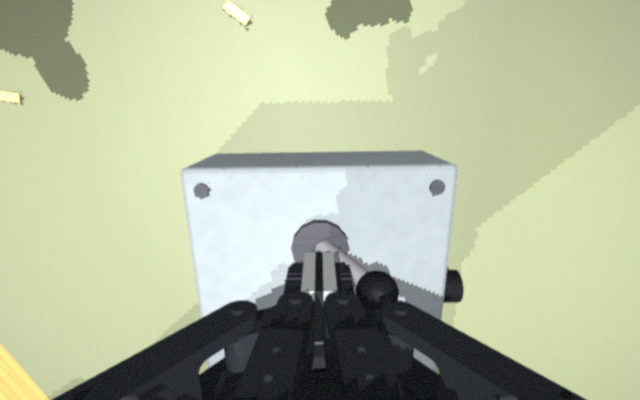

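The wrist view shows the fingertips over the collar at (320,240) and the ball at (378,290), just beside the finger. I'm close to contact.

```bash
python3 -m creep '[{"dx":0.002,"dy":-0.001,"dz":0,"rx":0,"ry":0,"rz":0,"grip":1},{"dx":0.004,"dy":-0.002,"dz":0,"rx":0,"ry":0,"rz":0,"grip":1},{"dx":0.004,"dy":-0.002,"dz":0,"rx":0,"ry":0,"rz":0,"grip":1},{"dx":0.004,"dy":-0.002,"dz":0,"rx":0,"ry":0,"rz":0,"grip":1},{"dx":0.004,"dy":-0.002,"dz":0,"rx":0,"ry":0,"rz":0,"grip":1}]'
```

```text
clock: 9.1
eef_pos: [583.2, 238.3, 89.2]
tool_rot: [-3.141, 0.0, 1.152]
force: [-3.0, 1.1, -0.2]
width: 0.0
gripper_force: 1.6
```

```bash
python3 -m creep '[{"dx":0.002,"dy":-0.001,"dz":0,"rx":0,"ry":0,"rz":0,"grip":1},{"dx":0.003,"dy":-0.001,"dz":0,"rx":0,"ry":0,"rz":0,"grip":1},{"dx":0.003,"dy":-0.001,"dz":0,"rx":0,"ry":0,"rz":0,"grip":1},{"dx":0.003,"dy":-0.001,"dz":0,"rx":0,"ry":0,"rz":0,"grip":1},{"dx":0.003,"dy":-0.001,"dz":0,"rx":0,"ry":0,"rz":0,"grip":1}]'
```

```text
clock: 9.72
eef_pos: [583.4, 238.2, 89.2]
tool_rot: [-3.139, 0.001, 1.153]
force: [-5.1, 1.5, 1.3]
width: 0.3
gripper_force: 3.1
```

I felt firm contact: 5 N at the ON position, over the 3.5 N moving force, with no give. The toggle is ON, so I leave it. Backing off and rising.

```bash
python3 -m creep '[{"dx":-0.03,"dy":0.012,"dz":0,"rx":0,"ry":0,"rz":0,"grip":1},{"dx":-0.06,"dy":0.026,"dz":0,"rx":0,"ry":0,"rz":0,"grip":1},{"dx":-0.08,"dy":0.034,"dz":0.05,"rx":0,"ry":0,"rz":0,"grip":1},{"dx":-0.09,"dy":0.034,"dz":0.15,"rx":0,"ry":0,"rz":0,"grip":1},{"dx":-0.09,"dy":0.034,"dz":0.2,"rx":0,"ry":0,"rz":0,"grip":1}]'
```

```text
clock: 10.35
eef_pos: [549.8, 252.2, 173.0]
tool_rot: [3.138, -0.003, 1.153]
force: [1.1, 0.2, -0.6]
width: 0.2
gripper_force: 0.0
```

```bash
python3 -m creep '[{"dx":-0.005,"dy":-0.124,"dz":0,"rx":0,"ry":0,"rz":0,"grip":1},{"dx":-0.01,"dy":-0.248,"dz":0,"rx":0,"ry":0,"rz":0,"grip":1},{"dx":-0.01,"dy":-0.248,"dz":-0.08,"rx":0,"ry":0,"rz":0,"grip":1},{"dx":-0.01,"dy":-0.248,"dz":-0.17,"rx":0,"ry":0,"rz":0,"grip":1},{"dx":-0.01,"dy":-0.248,"dz":-0.17,"rx":0,"ry":0,"rz":0,"grip":1}]'
python3 - <<'E'
from h import *
for n in ("scene","wrist"):
    g=get_image(n)
    if n=="scene": s=cv2.resize(g[190:360,250:500],(400,272),interpolation=cv2.INTER_CUBIC)
    else: w=cv2.resize(g[100:400,120:520],(400,272))
cv2.imwrite("pics/b1.png",cv2.convertScaleAbs(np.hstack([s,w])[:,:,::-1],alpha=1.6))
E
```

```text
clock: 10.98
eef_pos: [543.6, 151.3, 100.6]
tool_rot: [-3.139, 0.003, 1.152]
force: [-0.8, -0.9, 0.4]
width: -0.2
gripper_force: 0.0
```

View pics/b1.png

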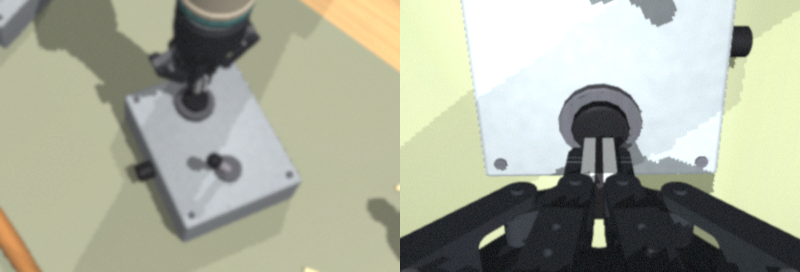

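The tips are over the button. In the wrist crop the button is at (601,125) and the tips are centred in x. The toggle is still ON. Descending now.

```bash
python3 -m creep '[{"dx":0.005,"dy":0.004,"dz":-0.015,"rx":0,"ry":0,"rz":0,"grip":1},{"dx":0.005,"dy":0.004,"dz":-0.03,"rx":0,"ry":0,"rz":0,"grip":1},{"dx":0.005,"dy":0.004,"dz":-0.04,"rx":0,"ry":0,"rz":0,"grip":1},{"dx":0.005,"dy":0.004,"dz":-0.045,"rx":0,"ry":0,"rz":0,"grip":1},{"dx":0.005,"dy":0.004,"dz":-0.045,"rx":0,"ry":0,"rz":0,"grip":1}]'
python3 -m creep '[{"dx":0,"dy":0,"dz":-0.003,"rx":0,"ry":0,"rz":0,"grip":1},{"dx":0,"dy":0,"dz":-0.006,"rx":0,"ry":0,"rz":0,"grip":1},{"dx":0,"dy":0,"dz":-0.009,"rx":0,"ry":0,"rz":0,"grip":1},{"dx":0,"dy":0,"dz":-0.01,"rx":0,"ry":0,"rz":0,"grip":1},{"dx":0,"dy":0,"dz":-0.01,"rx":0,"ry":0,"rz":0,"grip":1}]'
```

```text
clock: 11.7
eef_pos: [546.9, 153.4, 83.1]
tool_rot: [-3.141, 0.0, 1.152]
force: [-0.1, -0.4, -0.3]
width: 0.1
gripper_force: 0.0
clock: 12.32
eef_pos: [547.2, 153.5, 79.5]
tool_rot: [3.141, -0.0, 1.152]
force: [0.4, 0.5, 2.5]
width: 0.4
gripper_force: 1.4
```

```bash
python3 -m creep '[{"dx":0,"dy":0,"dz":-0.003,"rx":0,"ry":0,"rz":0,"grip":1},{"dx":0,"dy":0,"dz":-0.006,"rx":0,"ry":0,"rz":0,"grip":1},{"dx":0,"dy":0,"dz":-0.008,"rx":0,"ry":0,"rz":0,"grip":1},{"dx":0,"dy":0,"dz":-0.008,"rx":0,"ry":0,"rz":0,"grip":1},{"dx":0,"dy":0,"dz":-0.008,"rx":0,"ry":0,"rz":0,"grip":1}]'
```

```text
clock: 12.95
eef_pos: [547.2, 153.6, 76.2]
tool_rot: [3.141, -0.0, 1.152]
force: [-0.3, 0.0, 4.9]
width: -0.2
gripper_force: 2.4
```

```bash
python3 -m creep '[{"dx":0,"dy":0,"dz":-0.002,"rx":0,"ry":0,"rz":0,"grip":1},{"dx":0,"dy":0,"dz":-0.004,"rx":0,"ry":0,"rz":0,"grip":1},{"dx":0,"dy":0,"dz":-0.005,"rx":0,"ry":0,"rz":0,"grip":1},{"dx":0,"dy":0,"dz":-0.005,"rx":0,"ry":0,"rz":0,"grip":1},{"dx":0,"dy":0,"dz":-0.005,"rx":0,"ry":0,"rz":0,"grip":1}]'
```

```text
clock: 13.58
eef_pos: [547.2, 153.6, 75.9]
tool_rot: [3.141, -0.0, 1.152]
force: [-2.9, -0.6, 18.2]
width: 0.1
gripper_force: 9.3
```

Bottomed out: 18 N at z 75.9. Releasing and retreating.

```bash
python3 -m creep '[{"dx":0,"dy":0,"dz":0.03,"rx":0,"ry":0,"rz":0,"grip":1},{"dx":0,"dy":0,"dz":0.1,"rx":0,"ry":0,"rz":0,"grip":1},{"dx":0,"dy":0,"dz":0.2,"rx":0,"ry":0,"rz":0,"grip":1},{"dx":-0.05,"dy":0,"dz":0.3,"rx":0,"ry":0,"rz":0,"grip":1},{"dx":-0.1,"dy":0,"dz":0.35,"rx":0,"ry":0,"rz":0,"grip":1}]'
python3 -m creep '[{"dx":-0.05,"dy":0,"dz":0.05,"rx":0,"ry":0,"rz":0,"grip":1},{"dx":-0.05,"dy":0,"dz":0.05,"rx":0,"ry":0,"rz":0,"grip":1},{"dx":-0.05,"dy":0,"dz":0.05,"rx":0,"ry":0,"rz":0,"grip":1},{"dx":-0.05,"dy":0,"dz":0.05,"rx":0,"ry":0,"rz":0,"grip":1},{"dx":-0.05,"dy":0,"dz":0.05,"rx":0,"ry":0,"rz":0,"grip":1}]'
python3 - <<'E'
from h import *
g=get_image("wrist");cv2.imwrite("pics/w4.png",cv2.convertScaleAbs(g[:,:,::-1],alpha=1.5))
E
```

```text
clock: 14.2
eef_pos: [507.0, 153.7, 215.7]
tool_rot: [3.14, -0.001, 1.151]
force: [-0.8, -0.3, 0.5]
width: -0.2
gripper_force: 0.0
clock: 14.82
eef_pos: [487.1, 153.4, 233.3]
tool_rot: [-3.141, 0.001, 1.151]
force: [1.5, -0.4, 0.2]
width: -0.3
gripper_force: 0.0
```

View pics/w4.png

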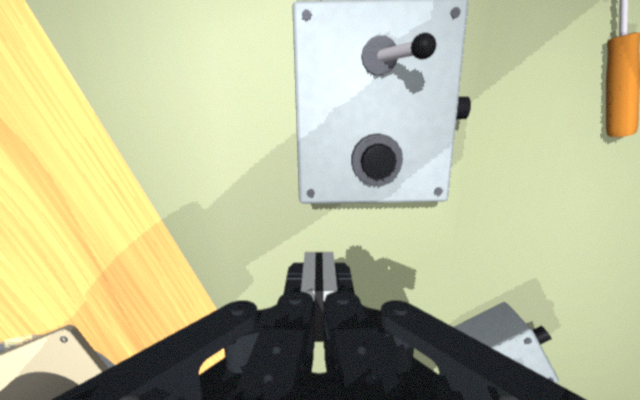

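The toggle is still ON, with the ball at (423,45) right of the collar at (380,55). The button is up at (378,162), and the robot is clear of everything.

```bash
python3 -c "from cell import ctrl;print(ctrl.finish_job())"
```

```text
the job is handed in; nothing more can be done
None
```

Job handed in: the toggle felt already ON (about 5 N against its stop, no give), so I left it; I then pressed the button fully down (z 75.9 mm, 18 N) and let go, without touching the lamp box.

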